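# Stamp a hook blank in the bench marking press

### The arm

A 6-joint arm with a two-finger parallel gripper is mounted at the origin on the work surface. World frame = base frame: x ahead of the robot, y to its left, z up, the work surface at z = 0. Lengths are in m, angles in rad, forces in N, time in s.
With the tool pointing down it reaches from about 0.375 to 0.9 m from the base axis. Payload 3.1 kg.
Tool frame: the origin (TCP) lies between the finger pads; the fingertips stand 17 mm ahead of it and the grasp point (between the pads) lies 2 mm behind it (robot.nose_length is the distance from the TCP to the fingertips, in m); z points along the fingers, y is the line along which they close (so a half turn about z gives the same grasp; the last joint's range is limited). The gripper opens to 87 mm and grips with 3 to 60 N. Pads are 19 mm wide; open, the fingers measure 117 mm over their backs; the gripper's body (75 mm by 190 mm) begins 51 mm behind the grasp point.
Start: joints at [1.034, 0.527, 1.433, -0, 1.181, -0.178], TCP at [0.219, 0.585, 0.24] pointing down, gripper open.
Joint ranges: [-3.08, 3.08], [-0.75, 2.2], [0.22, 2.44], [-1.43, 4.57], [0, 2.65], [-2.85, 2.85]. Speed limits (rad/s): [2.79, 2.79, 3.14, 3.14, 3.14, 3.14].

### API

Orientations are given as a unit quaternion [x, y, z, w].
In Python, from rig import robot, cams gives the robot as it stands.
- The arm moves only by the shell command python3 -m pendant 'ROWS' [FORCE]. ROWS is JSON, a list of rows, each an object with "jaw": the opening, from 0 (shut) to 1 (fully open); "linear": the shift along the tool's x, y, z in cm, a list of three; "twist": the turn about the tool's z in degrees. A call has 1 to 12 rows; each row shifts and turns the commanded pose from where the row before left it, along the tool's axes as they then stand; what a row does not reach is not made up. A row lasts 1/12 s, in which the tool goes at most 41.7 mm and 7.16 degrees, less where a joint would pass 70% of its speed; a pose out of reach is approached as far as the arm can. A call is refused whole if a number of a shift passes 4.17 or a number of a turn 7.16, either way. A call with a gripper value outside its range is refused whole. The fingers move at their own pace and stop on an object; FORCE is the grip in N (left out, the last holds). Time passes only in rows, so rows that do not move let the fingers close. It gives the time, the measured TCP pose, the force, the opening and the grip force at its end, in the units of the state.
- robot.get_obs(): the state, without advancing time (a new reading comes with each control period).
- cams.camera(name): name is "scene" or "top"; returns a dict with "color" (384x512x3 uint8, blue, green, red), "depth" (384x512 float32, m along the optical axis (not along the pixel's ray), 0 where there is no reading), "fov_y" (degrees; the focal length in pixels is half the picture's height over the tangent of half this angle, whatever the lens; pixels are square), "cx", "cy" (the principal point, pixels), "view" (4x4, takes a point from world to camera coordinates). Camera axes: x right, y down, z forward; pixel columns grow to the right and rows downward; lengths in m; the calibration is good to about 2 mm. A picture is of the moment at which its call begins.
- robot.hand_in(): hands the job in; it is judged then, once.
The state is a dict: "time": time; "q": joint angles; "joint_velocities": joint speeds; "joint_torque": joint torques, N m; "position": TCP position; "tool_rot": TCP orientation; "ft_force": force on the tool from outside, world axes, zero at the start; "moment": the same for the moment, N m; "grip_width": finger opening in m; "grip_force": force on a finger pad.
Only numpy, scipy, OpenCV 4.12 (cv2) and the standard library are available. Lean on these libraries where they do the work, as an engineer would, in place of code of your own. Each camera call takes 0.05 s, during which the arm holds its last target. There are 200 camera calls.

### The job

Push the hook blank along its channel in the marking press until its front end is fully home against the stop. Then turn the lock collar on the column clockwise so that its arm lies over the long pointed lock mark, and after that press the ram's black palm knob down until the punch bears on the blank, and let it spring back up. Leave the blank home, the collar on its mark, and do not shift the other things on the bench.

Things in the scene. Friction and masses are not known exactly. Their poses are not given: they have to be found in the camera images.
- press: Fixed C-frame marking press. Origin on the bench under its base plate; sizes in mm in its frame: plate x -100 to 100, y -190 to 80, top z 25; round column, 36 across, at x 50, y 0; ram axis at x -60, y 0; green head over both, x -90 to 85, y -28 to 28, z 85 to 125. The blank's channel runs along y at x -60 between rails 5 high; push towards +y.
- stop (a point): Middle of the face of the stop, a steel block 10 mm high across the end of the blank's channel; at x -60, y +40 mm in the press frame, 29 mm above the bench.
- blank_tab (a point): Hook blank: loose plain steel bar 30 x 150 x 8 mm, about 0.34 kg, in the channel with 2 mm play each side; one end is bent up into a tab 30 wide, 8 thick, top 67 above the bench. The point: centre of the tab's outer face (push here), 51 above the bench, 150 behind the front end. Its y is the way to push. It starts 35 to 60 short of home; home it is at y -110 in the press frame. Slides at 2 to 8 N.
- collar (a joint): Angle of the lock collar (rad), growing clockwise seen from above: 0 with its arm over the short blunt open mark, 1.40 with its arm over the long pointed lock mark; turns from -0.1 to 1.8, with no stop at the mark. It stays where it is left; about 4 N at the pin turns it. Locked is within 5 degrees (0.09 rad) of 1.40.
- pin (a point): Handle pin of the collar: upright round steel pin, 14 mm across, on the end of the collar's radial arm, 65 mm from the column's axis. The point is on its axis, 183 mm above the bench; its free length runs from 150 to 205 mm above the bench. Being round, it may turn in the fingers while it is led round its arc.
- column_axis (a point): Point on the column's axis, the axis about which the collar turns, 183 mm above the bench (level with the pin's point). The collar is a knurled dark ring 60 mm across, from 133 to 155 mm above the bench, with its arm from 140 to 150 mm.
- lock_mark (a point): Tip region of the long pointed steel tongue, the lock mark, fixed to the flange under the collar; the point lies 88 mm from the column's axis, 131 mm above the bench. When locked, column axis, pin and this point are in line seen from above. The tongue is 12 mm wide; the other tongue, short and blunt, is the open mark, 80 degrees anticlockwise from it.
- knob_top (a point): Centre of the top of the ram's black round palm knob, 44 mm across, 169 mm above the bench when up. Pushed straight down.
- ram (a joint): Travel of the ram downwards (m): 0 when up; the punch meets the 8 mm thick blank at 0.016 (pressed means beyond 0.0145); mechanical end at 0.0175. Sprung: about 3.5 N starts it, about 9 N holds it at the blank. It springs back up by itself when let go.
- hammer_mid (a point): Hammer lying on the bench to the left, 260 mm long; leave alone. Point half-way along it.
- brush_mid (a point): Hand brush lying on the bench to the right, 200 mm long; leave alone. Point half-way along it.
- oilcan_mid (a point): Steel can, 60 mm across, 110 mm high, standing beyond the press; leave alone. Point at its centre.
- tin_mid (a point): Open steel cup, 68 mm across, 60 mm high, standing to the left of the press; leave alone. Point half-way up its axis.
- punch_mid (a point): Square steel punch, 80 x 14 x 14 mm, lying on the press's base plate between channel and column side; leave alone. Point at its centre.
- flat_mid (a point): Straight flat bar 25 x 130 x 8 mm lying on the bench between press and robot; leave alone. Point at its centre.

How it is judged:
By the outcome, as a careful person would: the job done as asked, in the order asked, and still so for the second after the job is handed in, with the robot touching nothing.
It also fails if it takes over 58 s, if anything falls off the work surface, if the arm or the gripper's body presses on something with over 40 N, if the wrist force passes 120 N, or if a joint passes its speed limit or range.

## Working session

There is one attempt and no reset: what is moved stays moved. The work goes in short steps, Python scripts to look and compute and a shell command to move; the robot and the scene stay as the last step left them, time stands still between calls to the robot, and variables do not carry over. Pictures are saved under pics/ and viewed, at most 10 in all, crops included, and the job is handed in when it is done.

```bash
ls; mkdir -p pics
cat > h.py <<'E'
import numpy as np, cv2
from rig import robot, cams
def K(c):
    f=c["color"].shape[0]/2/np.tan(np.radians(c["fov_y"])/2); return f,c["cx"],c["cy"]
def cloud(c):
    f,cx,cy=K(c); d=c["depth"]; h,w=d.shape; u,v=np.meshgrid(np.arange(w),np.arange(h))
    P=np.stack([(u-cx)/f*d,(v-cy)/f*d,d],-1); V=np.linalg.inv(c["view"])
    W=P@V[:3,:3].T+V[:3,3]; W[d==0]=np.nan; return W
def ray(c,u,v,z):
    f,cx,cy=K(c); V=np.linalg.inv(c["view"]); r=V[:3,:3]@np.array([(u-cx)/f,(v-cy)/f,1]); o=V[:3,3]
    return o+r*(z-o[2])/r[2]
def proj(c,p):
    f,cx,cy=K(c); q=c["view"]@np.r_[p,1]; return q[0]/q[2]*f+cx,q[1]/q[2]*f+cy
E
python3 - <<'E'
from h import *
for n in("scene","top"):
    c=cams.camera(n); np.save(f"{n}0.npy",c,allow_pickle=True)
    cv2.imwrite(f"pics/{n}0.png",cv2.resize(c["color"],(800,600),interpolation=cv2.INTER_CUBIC))
    print(n,np.linalg.inv(c["view"]).round(3).tolist(),K(c))
print(robot.get_obs())
E
```

```text
pics
scene [[0.817, 0.474, -0.328, 1.053], [0.576, -0.682, 0.451, -0.635], [-0.01, -0.558, -0.83, 1.24], [0.0, 0.0, 0.0, 1.0]] (np.float64(436.75696512692525), 262.0541601215098, 190.8377736268677)
top [[-0.03, -0.987, 0.155, 0.446], [-1.0, 0.029, -0.006, -0.035], [0.002, -0.155, -0.988, 1.252], [0.0, 0.0, 0.0, 1.0]] (np.float64(390.68074466276397), 256.64583306322544, 189.2637103411229)
{'time': 0.1, 'q': array([ 1.03350729e+00,  5.28386439e-01,  1.43376944e+00, -9.49791476e-06,
        1.18140730e+00, -1.78498106e-01]), 'joint_velocities': array([ 0.00089602, -0.00133429, -0.00448016, -0.00178867, -0.00020763,
       -0.00043166]), 'joint_torque': array([-2.75615148e-04, -4.40986526e+01, -1.77149820e+01,  6.35048677e-02,
        5.34641964e-02, -5.98398856e-05]), 'position': array([0.21911152, 0.5846636 , 0.23866283]), 'tool_rot': array([ 1.78432909e-01,  9.83951587e-01, -9.24371535e-04, -3.41026077e-04]), 'ft_force': array([-0.48521283,  0.48223659,  0.1127564 ]), 'moment': array([ 0.01823778, -0.02794114, -0.02672756]), 'grip_force': 0.0, 'grip_width': 0.08705564235342647}
```

View pics/scene0.png

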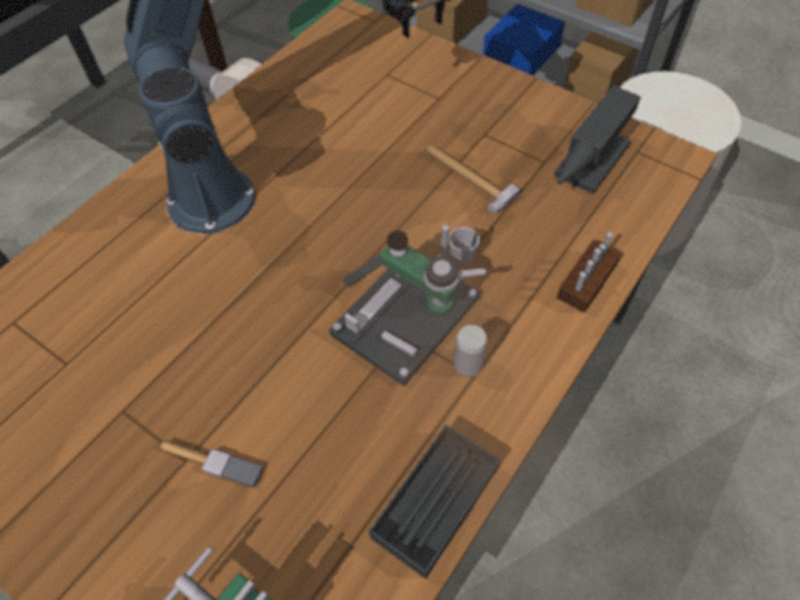

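View pics/top0.png

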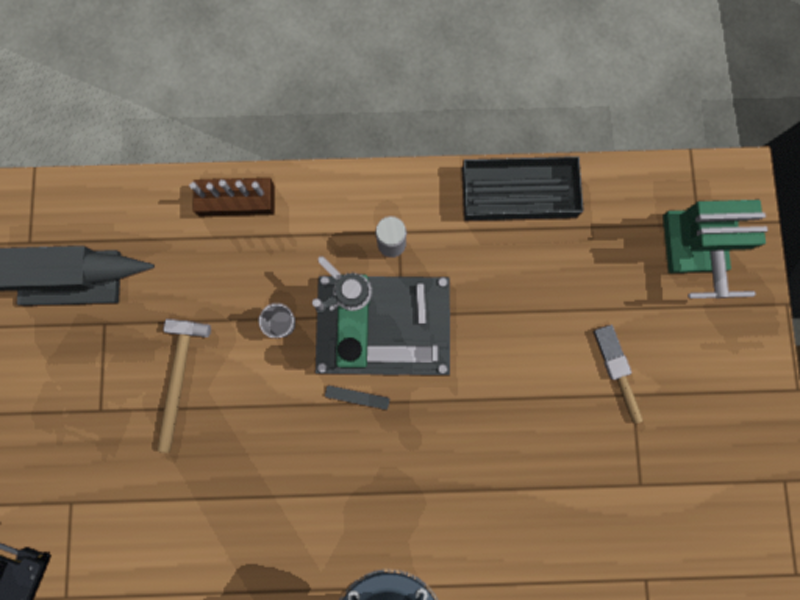

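The pictures show the press with its plate at top-view (317–450, 277–375), knob at (349,349), column at (352,290), pin at about (317,303), lock mark at (328,267) and tab at (435,353). Press +y points to image left, which is roughly world +y. Next I measure.

Run:
```python
from h import *
t=np.load("top0.npy",allow_pickle=True).item(); s=np.load("scene0.npy",allow_pickle=True).item()
W=cloud(t); 
reg=(W[...,0]>.4)&(W[...,0]<.8)&(W[...,1]>-.25)&(W[...,1]<.25)
# plate rectangle from depth
m=(reg&(abs(W[...,2]-.025)<.008))
r=cv2.minAreaRect(W[m][:,:2].astype(np.float32)*1000); print("plate",r, m.sum(), np.median(W[m][:,2]))
for n,c in(("top",t),("scene",s)):
    X=cloud(c); rg=(X[...,0]>.4)&(X[...,0]<.8)&(X[...,1]>-.25)&(X[...,1]<.25)
    hs=c["color"]
    k=rg&(X[...,2]>.155)&(X[...,2]<.185)
    _,lab,st,ce=cv2.connectedComponentsWithStats(k.astype(np.uint8))
    for i in range(1,len(st)):
        if st[i,4]>5: print(n,st[i],ce[i].round(1),np.nanmedian(X[lab==i],0).round(4),ray(c,*ce[i],.169).round(4))
    hi=rg&(X[...,2]>.19); print("hi",[ (X[hi][:,2].max().round(3), np.median(X[hi],0).round(3))] if hi.any() else 0)
    tb=rg&(X[...,2]>.055)&(X[...,2]<.075)
    _,lab,st,ce=cv2.connectedComponentsWithStats(tb.astype(np.uint8))
    for i in range(1,len(st)):
        if st[i,4]>5: print("tab?",st[i],ce[i].round(1),ray(c,*ce[i],.067).round(4))
a=t["color"][165:250,190:300]; b=s["color"][135:255,205:325]
big=np.hstack([cv2.resize(a,(440,340),interpolation=3),cv2.resize(b,(340,340),interpolation=3)])
cv2.imwrite("pics/c0.png",big)
```

```text
plate ((603.600830078125, -30.926483154296875), (297.1811218261719, 518.0103759765625), 15.137320518493652) 3669 0.02577446862063426
top [214 175  22  21 239] [224.3 184.8] [0.6336 0.0502 0.1584] [0.6316 0.0487 0.169 ]
top [202 195   5   4  11] [204.7 197. ] [0.5975 0.103  0.1708] [0.5988 0.1041 0.169 ]
top [216 216  16  16 194] [223.2 223.4] [0.5239 0.0542 0.1687] [0.5234 0.0537 0.169 ]
hi [(np.float64(0.207), array([0.602, 0.107, 0.204]))]
tab? [243 155  16   7  26] [250.7 159.2] [ 0.7277 -0.0267  0.067 ]
tab? [166 195  22  21  75] [175.1 205.1] [0.5907 0.2078 0.067 ]
tab? [277 221   3  11  31] [277.9 226. ] [ 0.518  -0.1034  0.067 ]
scene [248 147  14  13 142] [254.5 153.1] [0.5286 0.0495 0.1702] [0.5279 0.0503 0.169 ]
scene [282 150   6   8  31] [284.7 153.2] [0.608  0.1014 0.1711] [0.6062 0.1041 0.169 ]
scene [273 163  21  18 228] [282.8 171.6] [0.6378 0.0466 0.1586] [0.6408 0.0412 0.169 ]
hi [(np.float64(0.211), array([0.606, 0.104, 0.203]))]
tab? [288 145  19  17  78] [296.8 151.9] [0.5946 0.203  0.067 ]
tab? [277 190   7   5  17] [279.5 191.9] [0.638  0.0315 0.067 ]
tab? [221 200   9   9  38] [225.1 204.1] [ 0.5221 -0.1057  0.067 ]
tab? [292 224  19   9  59] [300.8 229.4] [ 0.7684 -0.0456  0.067 ]
```

View pics/c0.png

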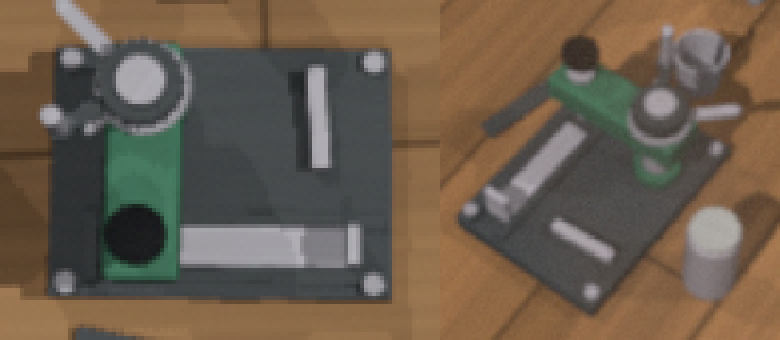

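Run:
```python
from h import *
t=np.load("top0.npy",allow_pickle=True).item(); s=np.load("scene0.npy",allow_pickle=True).item()
T=lambda u,v,z:ray(t,190+u/4-.4,165+v/4-.4,z)[:2]
S=lambda u,v,z:ray(s,205+(u-440)*120/340-.4,135+v*120/340-.4,z)[:2]
for n,f,q in(("top",T,[(64,281),(373,283),(374,62),(71,57)]),("scene",S,[(470,209),(592,291),(717,148)])):
    b=[f(*p,.029) for p in q]; print(n,"bolts",np.round(b,4).tolist())
    for i in range(len(b)-1): d=b[i+1]-b[i]; print(np.hypot(*d).round(4),np.degrees(np.arctan2(d[1],d[0])).round(2))
print("col top",T(141,79,.16),S(660,103,.16))
for c in(t,s):
    X=cloud(c); k=(abs(X[...,0]-.635)<.02)&(abs(X[...,1]-.047)<.02)&(X[...,2]>.14); print("z",np.percentile(X[k][:,2],[10,50,90,99]).round(4))
    vs,us=np.where(k&(X[...,2]>.157)); print("disc",us.mean(),vs.mean(),ray(c,us.mean(),vs.mean(),np.percentile(X[k][:,2],70)).round(4))
print("pin top",T(50,115,.205),S(667,33,.205))
print("mark tip",T(62,5,.131),S(739,110,.131)); print("mark mid",T(84,30,.131),S(715,114,.131))
print("tab",T(354,244,.067),S(496,202,.067)); print("tab edge outer",T(361,244,.067)); 
print("rails/blank near head",T(180,244,.033),T(300,244,.033))
```

```text
top bolts [[0.4995, 0.1205], [0.4908, -0.1198], [0.6654, -0.1276], [0.6765, 0.1132]]
0.2404 -92.08
0.1747 -2.57
0.2411 87.34
scene bolts [[0.4886, -0.1199], [0.6652, -0.126], [0.6761, 0.114]]
0.1767 -1.98
0.2402 87.39
col top [0.63454313 0.04793067] [0.63464984 0.04788936]
z [0.154  0.159  0.1622 0.1641]
disc 224.4885496183206 184.65648854961833 [0.6336 0.0489 0.1604]
z [0.1561 0.1602 0.1641 0.1662]
disc 282.4867256637168 171.00884955752213 [0.6363 0.0467 0.1623]
pin top [0.60387883 0.10653474] [0.60607584 0.10204604]
mark tip [0.69628547 0.10706293] [0.7006466 0.1080929]
mark mid [0.6771242  0.09116084] [0.68175015 0.08830617]
tab [ 0.5191605  -0.10394913] [ 0.52444016 -0.1122104 ]
tab edge outer [ 0.51900265 -0.10924513]
rails/blank near head [0.52529236 0.02946272] [ 0.5225094  -0.06390714]
```

The press yaw is about -2.5°, with column (.635,.0485), ram (.525,.053) and lock mark direction 43°. The pin is at about 118°. I twist the tool first so that its x lies along press +y.

```bash
python3 -m pendant '[{"jaw":0,"linear":[0,0,0],"twist":7.16},{"jaw":0,"linear":[0,0,0],"twist":7.16},{"jaw":0,"linear":[0,0,0],"twist":7.16},{"jaw":0,"linear":[0,0,0],"twist":7.16},{"jaw":0,"linear":[0,0,0],"twist":7.16},{"jaw":0,"linear":[0,0,0],"twist":7.16},{"jaw":0,"linear":[0,0,0],"twist":7.16},{"jaw":0,"linear":[0,0,0],"twist":7.16},{"jaw":0,"linear":[0,0,0],"twist":7.16},{"jaw":0,"linear":[0,0,0],"twist":7.16},{"jaw":0,"linear":[0,0,0],"twist":0.3}]' 20
python3 -m pendant '[{"jaw":0,"linear":[-3.6,1.65,0],"twist":0},{"jaw":0,"linear":[-3.6,1.65,0],"twist":0},{"jaw":0,"linear":[-3.6,1.65,0],"twist":0},{"jaw":0,"linear":[-3.6,1.65,0],"twist":0},{"jaw":0,"linear":[-3.6,1.65,0],"twist":0},{"jaw":0,"linear":[-3.6,1.65,0],"twist":0},{"jaw":0,"linear":[-3.6,1.65,0],"twist":0},{"jaw":0,"linear":[-3.6,1.65,0],"twist":0},{"jaw":0,"linear":[-3.6,1.65,0],"twist":0},{"jaw":0,"linear":[-3.6,1.65,0],"twist":0}]'
python3 -m pendant '[{"jaw":0,"linear":[-3.6,1.65,0],"twist":0},{"jaw":0,"linear":[-3.6,1.65,0],"twist":0},{"jaw":0,"linear":[-3.6,1.65,0],"twist":0},{"jaw":0,"linear":[-3.6,1.65,0],"twist":0},{"jaw":0,"linear":[-3.6,1.65,0],"twist":0},{"jaw":0,"linear":[-3.6,1.65,0],"twist":0},{"jaw":0,"linear":[-3.6,1.65,0],"twist":0},{"jaw":0,"linear":[-3.6,1.65,0],"twist":0},{"jaw":0,"linear":[-3.6,1.65,0],"twist":0},{"jaw":0,"linear":[-3.6,1.65,0],"twist":0},{"jaw":0,"linear":[0,0,0],"twist":0},{"jaw":0,"linear":[0,0,0],"twist":0}]'
cat >> h.py <<'E'
XH=np.array([.99905,-.0436]);YH=np.array([.0436,.99905]);O=np.array([.5851,.0505])
def st():
    o=robot.get_obs(); p=o["position"]; q=o["tool_rot"]
    from scipy.spatial.transform import Rotation as R
    m=R.from_quat(q).as_matrix()
    print("t",round(o["time"],2),"pos",p.round(4),"press y,x mm",((p[:2]-O)@YH*1000).round(1),((p[:2]-O)@XH*1000).round(1),"yawx",np.degrees(np.arctan2(m[1,0],m[0,0])).round(2),"F",o["ft_force"].round(1),"grip",round(o["grip_width"],4),o["grip_force"])
    return o
E
python3 -c "from h import *;st()"
```

```text
time: 1.02
position: [0.2193, 0.5849, 0.239]
tool_rot: [0.723, 0.691, -0.001, 0.0]
ft_force: [0.7, -0.0, 0.0]
grip_width: 0.0218
grip_force: 0.0
time: 1.85
position: [0.369, 0.2167, 0.2396]
tool_rot: [0.721, 0.693, 0.0, 0.0]
ft_force: [1.8, -0.7, 0.1]
grip_width: 0.0009
grip_force: 0.0
time: 2.85
position: [0.5188, -0.1504, 0.2391]
tool_rot: [0.722, 0.691, 0.0, -0.0]
ft_force: [-0.8, 0.3, -0.8]
grip_width: 0.0005
grip_force: 0.0
t 2.85 pos [ 0.5188 -0.1504  0.2391] press y,x mm -203.6 -57.5 yawx 87.49 F [-0.8  0.3 -0.8] grip 0.0005 0.0
```

```bash
python3 -m pendant '[{"jaw":0,"linear":[0,-0.2,3.6],"twist":0},{"jaw":0,"linear":[0,0,3.6],"twist":0},{"jaw":0,"linear":[0,0,3.6],"twist":0},{"jaw":0,"linear":[0,0,3.6],"twist":0},{"jaw":0,"linear":[0,0,3.6],"twist":0},{"jaw":0,"linear":[0,0,0.2],"twist":0},{"jaw":0,"linear":[0,0,0],"twist":0}]'
python3 -m pendant '[{"jaw":0,"linear":[1,0,0],"twist":0},{"jaw":0,"linear":[1,0,0],"twist":0},{"jaw":0,"linear":[1,0,0],"twist":0},{"jaw":0,"linear":[0.5,0,0],"twist":0},{"jaw":0,"linear":[0.5,0,0],"twist":0},{"jaw":0,"linear":[0.5,0,0],"twist":0},{"jaw":0,"linear":[0.5,0,0],"twist":0},{"jaw":0,"linear":[0,0,0],"twist":0}]'
python3 -c "
from h import *;st()
c=cams.camera('scene');a=c['color'][135:255,205:325];cv2.imwrite('pics/s1.png',cv2.resize(a,(480,480),interpolation=3))"
```

```text
time: 3.43
position: [0.5141, -0.1461, 0.0559]
tool_rot: [0.721, 0.693, -0.001, -0.003]
ft_force: [0.5, 0.2, 0.4]
grip_width: 0.0002
grip_force: 0.0
time: 4.1
position: [0.5187, -0.0975, 0.0579]
tool_rot: [0.722, 0.692, 0.0, 0.0]
ft_force: [0.8, -0.2, -0.4]
grip_width: 0.0003
grip_force: 0.5
t 4.1 pos [ 0.5187 -0.0975  0.0579] press y,x mm -150.7 -59.9 yawx 87.55 F [ 0.8 -0.2 -0.4] grip 0.0003 0.46969658229500055
```

View pics/s1.png

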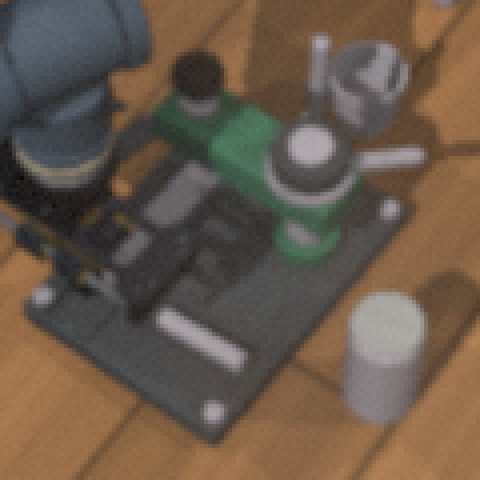

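The gripper hides the tab. The tool is at press y -151, probably touching it already. I keep pushing and watch the force.

```bash
python3 -m pendant '[{"jaw":0,"linear":[0.4,0,0],"twist":0},{"jaw":0,"linear":[0.4,0,0],"twist":0},{"jaw":0,"linear":[0.4,0,0],"twist":0},{"jaw":0,"linear":[0.4,0,0],"twist":0}]'
python3 -c "from h import *;st()"
python3 -m pendant '[{"jaw":0,"linear":[0.3,0,0],"twist":0},{"jaw":0,"linear":[0.3,0,0],"twist":0},{"jaw":0,"linear":[0.2,0,0],"twist":0}]'
python3 -c "from h import *;st()"
```

```text
time: 4.48
position: [0.5191, -0.0821, 0.0575]
tool_rot: [0.722, 0.692, -0.0, -0.0]
ft_force: [-1.0, -3.7, 2.7]
grip_width: 0.0005
grip_force: 2.0
t 4.48 pos [ 0.5191 -0.0821  0.0575] press y,x mm -135.4 -60.2 yawx 87.53 F [-1.  -3.7  2.7] grip 0.0005 2.0271372562274337
time: 4.73
position: [0.5193, -0.0738, 0.0575]
tool_rot: [0.722, 0.692, -0.0, -0.0]
ft_force: [-0.1, -3.3, 2.4]
grip_width: 0.0004
grip_force: 1.9
t 4.73 pos [ 0.5193 -0.0738  0.0575] press y,x mm -127.1 -60.3 yawx 87.56 F [-0.1 -3.3  2.4] grip 0.0004 1.8850212497636676
```

Sliding at about 3–4 N. I continue in small steps to find the stop.

```bash
for i in 1 ; do python3 -m pendant '[{"jaw":0,"linear":[0.2,0,0],"twist":0},{"jaw":0,"linear":[0.2,0,0],"twist":0}]' | grep -E "position|ft_f"; done
python3 -m pendant '[{"jaw":0,"linear":[0.15,0,0],"twist":0},{"jaw":0,"linear":[0,0,0],"twist":0}]' | grep -E "position|ft_f"
python3 -m pendant '[{"jaw":0,"linear":[0.15,0,0],"twist":0},{"jaw":0,"linear":[0,0,0],"twist":0}]' | grep -E "position|ft_f"
```

```text
position: [0.5195, -0.07, 0.0575]
ft_force: [-0.1, -3.3, 2.6]
position: [0.5195, -0.0682, 0.0575]
ft_force: [0.4, -2.1, 1.6]
position: [0.52, -0.068, 0.0575]
ft_force: [-0.4, -6.1, 1.5]
```

```bash
python3 -m pendant '[{"jaw":0,"linear":[0.15,0,0],"twist":0},{"jaw":0,"linear":[0,0,0],"twist":0}]' | grep -E "position|ft_f"
python3 -m pendant '[{"jaw":0,"linear":[0.15,0,0],"twist":0},{"jaw":0,"linear":[0,0,0],"twist":0},{"jaw":0,"linear":[0,0,0],"twist":0}]' | grep -E "position|ft_f"; python3 -c "from h import *;st()"
```

```text
position: [0.5206, -0.068, 0.0576]
ft_force: [-1.2, -11.7, 1.1]
position: [0.521, -0.0679, 0.0578]
ft_force: [-1.9, -15.5, 0.6]
t 5.65 pos [ 0.521  -0.0679  0.0578] press y,x mm -121.1 -58.8 yawx 87.69 F [ -1.9 -15.5   0.6] grip 0.0003 7.948596887290478
```

The blank is home: motion stopped with the tool at -121 mm as expected while the force rose to 15 N. Now I retract, raise, and go over the pin.

```bash
python3 -m pendant '[{"jaw":0,"linear":[-2,0,0],"twist":0},{"jaw":0,"linear":[-4,0,0],"twist":0},{"jaw":0,"linear":[-2,0,0],"twist":0},{"jaw":0,"linear":[0,0,-4],"twist":0},{"jaw":0,"linear":[0,0,-4],"twist":0},{"jaw":0,"linear":[0,0,-4],"twist":0},{"jaw":0,"linear":[0,0,-4],"twist":0},{"jaw":0,"linear":[0,0,-4],"twist":0},{"jaw":0,"linear":[0,0,0],"twist":0}]' | grep pos
python3 -m pendant '[{"jaw":0.5,"linear":[3.6,1.1,0],"twist":0},{"jaw":0.5,"linear":[3.6,1.1,0],"twist":0},{"jaw":0.5,"linear":[3.6,1.1,0],"twist":0},{"jaw":0.5,"linear":[3.6,1.1,0],"twist":0},{"jaw":0.5,"linear":[3.6,1.1,0],"twist":0},{"jaw":0.5,"linear":[3.6,1.1,0],"twist":0},{"jaw":0.5,"linear":[3.6,1.1,0],"twist":0},{"jaw":0.5,"linear":[0,0,0],"twist":0},{"jaw":0.5,"linear":[0,0,0],"twist":0}]' | grep pos
python3 - <<'E'
from h import *
p=st()["position"]; d=np.array([.605,.1043])-p[:2]; print("to go cm",d@YH*100,d@XH*100)
E
```

```text
position: [0.5201, -0.145, 0.2649]
position: [0.6032, 0.107, 0.2562]
t 7.15 pos [0.6032 0.107  0.2562] press y,x mm 57.3 15.6 yawx 87.78 F [0.8 0.1 0.1] grip 0.0425 0.0
to go cm -0.2645543318681899 0.19507626885783008
```

```bash
python3 -m pendant '[{"jaw":0.5,"linear":[-0.25,0.2,0],"twist":0},{"jaw":0.5,"linear":[0,0,2.4],"twist":0},{"jaw":0.5,"linear":[0,0,2.4],"twist":0},{"jaw":0.5,"linear":[0,0,2.4],"twist":0},{"jaw":0.5,"linear":[0,0,0],"twist":0},{"jaw":0,"linear":[0,0,0],"twist":0},{"jaw":0,"linear":[0,0,0],"twist":0},{"jaw":0,"linear":[0,0,0],"twist":0},{"jaw":0,"linear":[0,0,0],"twist":0},{"jaw":0,"linear":[0,0,0],"twist":0},{"jaw":0,"linear":[0,0,0],"twist":0}]' 15
python3 -c "from h import *;st()"
```

```text
time: 8.07
position: [0.6052, 0.1019, 0.1866]
tool_rot: [0.722, 0.692, -0.0, -0.001]
ft_force: [-3.8, 0.7, 4.9]
grip_width: 0.0134
grip_force: 15.0
t 8.07 pos [0.6052 0.1019 0.1866] press y,x mm 52.2 17.9 yawx 87.55 F [-3.8  0.7  4.9] grip 0.0134 14.99497782860999
```

```bash
python3 -m pendant '[{"jaw":0,"linear":[0.19,0.38,0],"twist":0},{"jaw":0,"linear":[0.19,0.38,0],"twist":0},{"jaw":0,"linear":[0.14,0.4,0],"twist":0},{"jaw":0,"linear":[0.13,0.41,0],"twist":0},{"jaw":0,"linear":[0.08,0.41,0],"twist":0},{"jaw":0,"linear":[0.08,0.42,0],"twist":0},{"jaw":0,"linear":[0.03,0.42,0],"twist":0},{"jaw":0,"linear":[0.03,0.43,0],"twist":0},{"jaw":0,"linear":[0,0,0],"twist":0}]'
python3 -c "from h import *;st()"
python3 -m pendant '[{"jaw":0,"linear":[-0.03,0.43,0],"twist":0},{"jaw":0,"linear":[-0.03,0.42,0],"twist":0},{"jaw":0,"linear":[-0.08,0.42,0],"twist":0},{"jaw":0,"linear":[-0.08,0.41,0],"twist":0},{"jaw":0,"linear":[-0.14,0.41,0],"twist":0},{"jaw":0,"linear":[-0.13,0.4,0],"twist":0},{"jaw":0,"linear":[-0.19,0.38,0],"twist":0},{"jaw":0,"linear":[-0.19,0.38,0],"twist":0},{"jaw":0,"linear":[0,0,0],"twist":0}]'
python3 -c "from h import *;st()"
```

```text
time: 8.82
position: [0.6373, 0.1116, 0.1864]
tool_rot: [0.722, 0.692, 0.0, -0.003]
ft_force: [-4.7, 4.8, 6.5]
grip_width: 0.013
grip_force: 15.0
t 8.82 pos [0.6373 0.1116 0.1864] press y,x mm 63.3 49.5 yawx 87.52 F [-4.7  4.8  6.5] grip 0.013 14.99341800576076
time: 9.57
position: [0.6698, 0.1009, 0.1858]
tool_rot: [0.722, 0.692, 0.0, -0.002]
ft_force: [-4.0, 4.3, 3.2]
grip_width: 0.0135
grip_force: 15.0
t 9.57 pos [0.6698 0.1009 0.1858] press y,x mm 54.1 82.5 yawx 87.51 F [-4.   4.3  3.2] grip 0.0135 15.001673153601587
```

```bash
python3 -m pendant '[{"jaw":0,"linear":[-0.23,0.35,0],"twist":0},{"jaw":0,"linear":[-0.24,0.35,0],"twist":0},{"jaw":0,"linear":[-0.26,0.3,0],"twist":0},{"jaw":0,"linear":[-0.26,0.32,0],"twist":0},{"jaw":0,"linear":[0,0,0],"twist":0},{"jaw":0,"linear":[0,0,0],"twist":0}]'
python3 -c "from h import *;st()"
python3 -m pendant '[{"jaw":0.5,"linear":[0,0,0],"twist":0},{"jaw":0.5,"linear":[0,0,0],"twist":0},{"jaw":0.5,"linear":[0,0,0],"twist":0},{"jaw":0.5,"linear":[0,0,-4],"twist":0},{"jaw":0.5,"linear":[0,0,-4],"twist":0},{"jaw":0,"linear":[-4,-2,0],"twist":0},{"jaw":0,"linear":[-4,-2,0],"twist":0},{"jaw":0,"linear":[-4,-2,0],"twist":0},{"jaw":0,"linear":[-4,-2,0],"twist":0},{"jaw":0,"linear":[-4,-2,0],"twist":0},{"jaw":0,"linear":[-4,-2,0],"twist":0},{"jaw":0,"linear":[0,0,0],"twist":0}]'
python3 - <<'E'
from h import *
st()
t=cams.camera("top"); s=cams.camera("scene"); np.save("t2.npy",t,allow_pickle=True); np.save("s2.npy",s,allow_pickle=True)
for n,c in(("top",t),("scene",s)):
    X=cloud(c); rg=(X[...,0]>.45)&(X[...,0]<.75)&(X[...,1]>.05)&(X[...,1]<.16)
    k=rg&(X[...,2]>.19)&(X[...,2]<.225); vs,us=np.where(k); print(n,"pin",k.sum(),us.mean(),vs.mean(),np.median(X[k],0).round(4))
a=t["color"][150:245,190:290]; b=s["color"][135:255,205:325]
cv2.imwrite("pics/c2.png",np.hstack([cv2.resize(a,(400,380),interpolation=3),cv2.resize(b,(380,380),interpolation=3)]))
E
```

```text
time: 10.07
position: [0.6824, 0.0903, 0.1856]
tool_rot: [0.722, 0.692, -0.0, -0.002]
ft_force: [-3.4, 3.4, 1.5]
grip_width: 0.0139
grip_force: 15.0
t 10.07 pos [0.6824 0.0903 0.1856] press y,x mm 44.0 95.5 yawx 87.53 F [-3.4  3.4  1.5] grip 0.0139 15.002557883290137
time: 11.07
position: [0.5597, -0.1371, 0.2659]
tool_rot: [0.724, 0.689, -0.002, 0.001]
ft_force: [0.5, 0.4, 0.5]
grip_width: 0.0056
grip_force: 0.0
t 11.07 pos [ 0.5597 -0.1371  0.2659] press y,x mm -188.5 -17.2 yawx 87.16 F [0.5 0.4 0.5] grip 0.0056 0.0
top pin 24 206.5 166.0 [0.6794 0.094  0.2039]
scene pin 27 304.3333333333333 160.4814814814815 [0.6838 0.0905 0.2028]
```

View pics/c2.png

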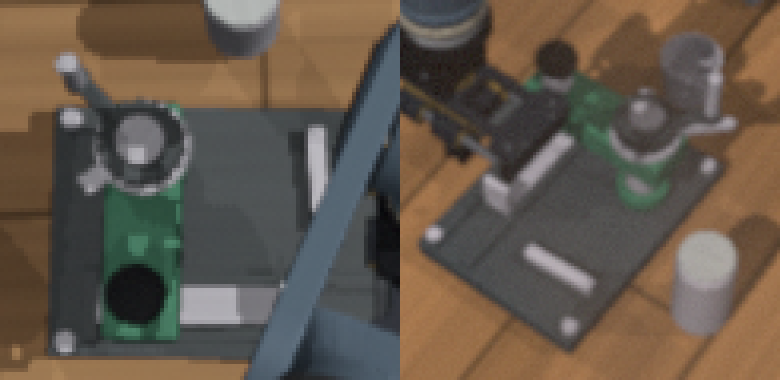

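Top-view crop: pin top at (67,65) beyond the column (141,135), and the open mark is uncovered at (90,180). The scene crop shows the tongue tip at (737,123) in line under the arm. I check the alignment numerically, view by view, and the blank too.

Run:
```python
from h import *
t0=np.load("top0.npy",allow_pickle=True).item(); s0=np.load("scene0.npy",allow_pickle=True).item()
t=np.load("t2.npy",allow_pickle=True).item(); s=np.load("s2.npy",allow_pickle=True).item()
C=O+.05*XH; print("C",C)
ang=lambda p:(np.degrees(np.arctan2(p[1]-C[1],p[0]-C[0])).round(1),np.hypot(*(p[:2]-C)).round(4))
def blob(c,z,lo,hi,a0,a1,thr):
    g=c["color"].min(2); h,w=g.shape; P=np.array([[ray(c,u,v,z)[:2] for u in range(w)] for v in range(h)])-C
    r=np.hypot(P[...,0],P[...,1]); a=np.degrees(np.arctan2(P[...,1],P[...,0]))
    m=(r>lo)&(r<hi)&(a>a0)&(a<a1)&(g>thr); return a[m].mean().round(2),m.sum(), (P[m].mean(0)+C).round(4), np.degrees(np.arctan2(*P[m].mean(0)[::-1])).round(2)
for n,a,b in(("top",t0,t),("scene",s0,s)):
    print(n,"lock mark",blob(a,.131,.055,.095,15,70,110),"open mark",blob(b,.131,.038,.07,100,150,120))
    X=cloud(b); k=(X[...,0]>.6)&(X[...,0]<.75)&(X[...,1]>.06)&(X[...,1]<.13)&(X[...,2]>.196)&(X[...,2]<.225); vs,us=np.where(k)
    print("pin",ang(ray(b,us.mean(),vs.mean(),.205 if n=="top" else .203)))
X=cloud(s); k=(X[...,0]>.49)&(X[...,0]<.55)&(X[...,1]>-.13)&(X[...,1]<0)&(X[...,2]>.05)&(X[...,2]<.072); p=np.median(X[k],0); print("tab",p,k.sum(),(p[:2]-O)@YH)
```

```text
C [0.6350525 0.04832  ]
top lock mark (np.float64(47.35), np.int64(68), array([0.6826, 0.099 ]), np.float64(46.79)) open mark (np.float64(123.6), np.int64(22), array([0.61 , 0.086]), np.float64(123.64))
pin (np.float64(46.0), np.float64(0.064))
scene lock mark (np.float64(42.97), np.int64(44), array([0.6873, 0.0971]), np.float64(43.02)) open mark (np.float64(nan), np.int64(0), array([nan, nan]), np.float64(nan))
pin (np.float64(43.0), np.float64(0.0657))
tab [ 0.52469903 -0.05465778  0.064832  ] 43 -0.10769136569933396<stdin>:9: RuntimeWarning: Mean of empty slice.
  ret = ret.dtype.type(ret / rcount)
  ret = um.true_divide(
```

Pin and mark agree within 1° in each view, and the tab is at home. Now the knob.

```bash
python3 -m pendant '[{"jaw":0,"linear":[3.77,-0.86,0],"twist":0},{"jaw":0,"linear":[3.77,-0.86,0],"twist":0},{"jaw":0,"linear":[3.77,-0.86,0],"twist":0},{"jaw":0,"linear":[3.77,-0.86,0],"twist":0},{"jaw":0,"linear":[3.77,-0.86,0],"twist":0},{"jaw":0,"linear":[0,0,0],"twist":0},{"jaw":0,"linear":[0,0,0],"twist":0}]' | grep pos
python3 -m pendant '[{"jaw":0,"linear":[0,0,3.5],"twist":0},{"jaw":0,"linear":[0,0,3],"twist":0},{"jaw":0,"linear":[0,0,0.9],"twist":0},{"jaw":0,"linear":[0,0,0],"twist":0},{"jaw":0,"linear":[0,0,0],"twist":0}]' | grep -E "pos|ft_f"; python3 -c "from h import *;st()"
```

```text
position: [0.5275, 0.0633, 0.2658]
position: [0.5284, 0.0594, 0.1917]
ft_force: [0.8, -0.1, 0.1]
t 12.17 pos [0.5284 0.0594 0.1917] press y,x mm 6.5 -57.0 yawx 87.5 F [ 0.8 -0.1  0.1] grip 0.0006 0.0
```

```bash
python3 -m pendant '[{"jaw":0,"linear":[-0.65,-0.3,0],"twist":0},{"jaw":0,"linear":[0,0,0.4],"twist":0},{"jaw":0,"linear":[0,0,0.4],"twist":0},{"jaw":0,"linear":[0,0,0.3],"twist":0},{"jaw":0,"linear":[0,0,0],"twist":0}]' | grep -E "pos|ft_f"
python3 -m pendant '[{"jaw":0,"linear":[0,0,0.4],"twist":0},{"jaw":0,"linear":[0,0,0.3],"twist":0},{"jaw":0,"linear":[0,0,0],"twist":0}]' | grep -E "pos|ft_f"
python3 -m pendant '[{"jaw":0,"linear":[0,0,0.2],"twist":0},{"jaw":0,"linear":[0,0,0],"twist":0}]' | grep -E "pos|ft_f"
```

```text
position: [0.5255, 0.0528, 0.1813]
ft_force: [0.4, -3.4, 4.0]
position: [0.5255, 0.0529, 0.1744]
ft_force: [-0.0, -2.9, 7.6]
position: [0.5255, 0.0529, 0.1727]
ft_force: [-1.1, -2.1, 7.9]
```

Springing as expected. I continue in 2 mm steps to the punch contact.

```bash
python3 -m pendant '[{"jaw":0,"linear":[0,0,0.15],"twist":0},{"jaw":0,"linear":[0,0,0],"twist":0}]' | grep -E "pos|ft_f"
python3 -m pendant '[{"jaw":0,"linear":[0,0,0.15],"twist":0},{"jaw":0,"linear":[0,0,0],"twist":0}]' | grep -E "pos|ft_f"
python3 -m pendant '[{"jaw":0,"linear":[0,0,0.15],"twist":0},{"jaw":0,"linear":[0,0,0],"twist":0},{"jaw":0,"linear":[0,0,0],"twist":0}]' | grep -E "pos|ft_f"
```

```text
position: [0.5255, 0.0529, 0.1713]
ft_force: [-0.9, -3.1, 9.1]
position: [0.5255, 0.0529, 0.1704]
ft_force: [-1.9, -3.6, 10.4]
position: [0.5255, 0.0529, 0.1703]
ft_force: [-3.7, -3.2, 21.1]
```

The punch bears: motion stopped at 0.1703 (about 16 mm travel) with the force jumping to 21 N. I lift and withdraw, then check.

```bash
python3 -m pendant '[{"jaw":0,"linear":[0,0,-0.8],"twist":0},{"jaw":0,"linear":[0,0,-1],"twist":0},{"jaw":0,"linear":[0,0,-2],"twist":0},{"jaw":0,"linear":[0,0,-3],"twist":0},{"jaw":0,"linear":[0,0,-3],"twist":0},{"jaw":0,"linear":[-4,0,0],"twist":0},{"jaw":0,"linear":[-4,0,0],"twist":0},{"jaw":0,"linear":[-4,0,0],"twist":0},{"jaw":0,"linear":[-4,0,0],"twist":0},{"jaw":0,"linear":[-4,0,0],"twist":0},{"jaw":0,"linear":[-4,0,0],"twist":0},{"jaw":0,"linear":[-4,0,0],"twist":0}]' | grep pos
python3 -m pendant '[{"jaw":0,"linear":[-4,0,0],"twist":0},{"jaw":0,"linear":[-4,0,0],"twist":0},{"jaw":0,"linear":[-4,0,0],"twist":0},{"jaw":0,"linear":[0,0,0],"twist":0},{"jaw":0,"linear":[0,0,0],"twist":0}]' | grep pos
python3 - <<'E'
from h import *
st()
t=cams.camera("top"); s=cams.camera("scene")
for n,c in(("top",t),("scene",s)):
    X=cloud(c); f=lambda x0,x1,y0,y1,z0,z1:(X[...,0]>x0)&(X[...,0]<x1)&(X[...,1]>y0)&(X[...,1]<y1)&(X[...,2]>z0)&(X[...,2]<z1)
    for nm,k in(("knob",f(.5,.55,.03,.08,.14,.2)),("pin",f(.6,.75,.06,.13,.196,.225)),("tab",f(.49,.55,-.15,0,.055,.075))):
        vs,us=np.where(k); print(n,nm,k.sum(),us.mean().round(2),vs.mean().round(2),np.median(X[k],0).round(4))
    k=f(.49,.55,-.15,0,.055,.075); print("tab y",((np.median(X[k],0)[:2]-O)@YH).round(4))
a=t["color"]; b=s["color"][100:300,150:390]
cv2.imwrite("pics/c3.png",np.hstack([cv2.resize(a[100:300,80:420],(459,270),interpolation=3),cv2.resize(b,(324,270),interpolation=3)]))
E
```

```text
position: [0.5116, -0.2273, 0.2648]
position: [0.5066, -0.3478, 0.2642]
t 15.0 pos [ 0.5066 -0.3478  0.2642] press y,x mm -401.3 -61.1 yawx 87.33 F [ 0.5  0.9 -0.6] grip 0.0002 0.0
top knob 195 223.22 223.4 [0.5239 0.054  0.169 ]
top pin 23 206.43 165.91 [0.679  0.0947 0.2055]
top tab 30 261.0 225.5 [ 0.521  -0.0522  0.0683]
tab y -0.1054
scene knob 145 254.5 153.26 [0.5287 0.0492 0.17  ]
scene pin 22 304.36 159.91 [0.6837 0.0923 0.2053]
scene tab 35 235.54 193.51 [ 0.5241 -0.0538  0.0666]
tab y -0.1068
```

View pics/c3.png

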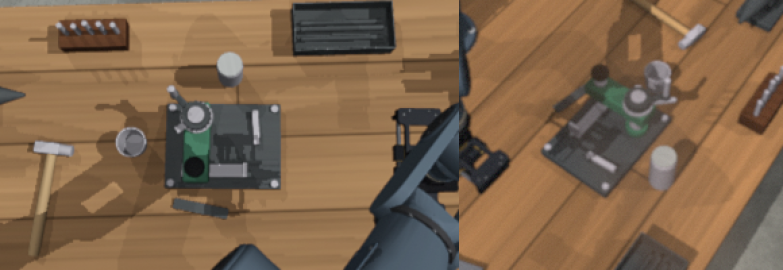

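The crop shows the knob up again at 0.169 m, the pin in line with the lock mark, the tab centre at -106 mm (home), and the other things in place.

```bash
python3 -c "from rig import robot;print(robot.hand_in())"
```

```text
the job is handed in; nothing more can be done
None
```

The job is handed in at about 15 s: the blank is home against the stop, the collar is within about 1° of the lock mark, the ram was pressed onto the blank and sprang back up, and the final pictures show nothing else visibly moved.

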